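# Stand the unfired ware on its kiln setters

## Robot

A 6-joint arm with a two-finger parallel gripper is mounted at the origin on the work surface. World frame = base frame: x ahead of the robot, y to its left, z up, the work surface at z = 0. Lengths are in mm, angles in rad, forces in N, time in s.
With the tool pointing down it reaches from about 275 to 750 mm from the base axis. Payload 10.2 kg.
Tool frame: the origin (TCP) lies at the very end of the fingers, on their centre line; the grasp point (between the pads) lies 19 mm behind it; z points along the fingers, y is the line along which they close (so a half turn about z gives the same grasp; the last joint's range is limited). The gripper opens to 85 mm and grips with 20 to 120 N. Pads are 22 mm wide; open, the fingers measure 114 mm over their backs; the gripper's body (76 mm by 85 mm) begins 54 mm behind the grasp point. The pads swing forward as they close: fully open they stand 13 mm farther back than shut.
Start: joints at [0.902, 0.313, 1.498, -0, 1.331, -0.223], TCP at [226.382, 473.69, 209.794] pointing down, gripper open.
Joint ranges: [-2.94, 2.94], [-0.97, 2.17], [0.19, 2.56], [-1.23, 4.37], [0.02, 3.11], [-2.88, 2.88]. Speed limits (rad/s): [2.39, 2.39, 3.01, 3.14, 3.14, 3.14].

## Interface

Orientations are given as a unit quaternion [w, x, y, z].
In Python, from rig import * gives the robot as it stands. The module is installed in compiled form; this text tells all that it offers.
- The arm moves only by the shell command python3 -m crank 'ROWS' [FORCE]. ROWS is JSON, a list that holds one entry, the list of rows, each a list of 7 numbers: the shift along the tool's x, y, z in units of 25 mm (1.0 is 25 mm), then the turn, a rotation vector about the tool's x, y, z in units of 8 degrees (1.0 is 8 degrees), then the finger opening in mm, from 0 to 85.4. A call has exactly 8 rows; each row shifts and turns the commanded pose from where the row before left it, along the tool's axes as they then stand; what a row does not reach is not made up. A row lasts 1/10 s, in which the tool goes at most 50 mm and 8.59 degrees, less where a joint would pass 70% of its speed; a pose out of reach is approached as far as the arm can. A call is refused whole if a number of a shift passes 1 or a number of a turn 1, either way. A call with a gripper value outside its range is refused whole. The fingers move at their own pace and stop on an object; FORCE is the grip in N (left out, the last holds). Time passes only in rows, so rows that do not move let the fingers close, or fill a call up. It gives the time, the measured TCP pose, the force, the opening and the grip force at its end, in the units of the state.
- sense(): the state, without advancing time (a new reading comes with each control period).
- capture(name): name is "scene" or "top" or "wrist"; returns the picture (384x512x3 uint8, blue, green, red); there is no depth.
- camera_model(name): a dict with "fx", "fy", "cx", "cy" (pixels), "world_from_camera" (4x4, takes a point from camera to world coordinates); the wrist camera has in their place "T_tool_cam" (4x4, takes a point from camera to tool coordinates, whose origin is the TCP and whose axes are the flange's). Camera axes: x right, y up, looking along -z (the intrinsics and any distortion apply to the point x, -y, -z); pixel columns grow to the right and rows downward; lengths in mm; the calibration is good to about 2 mm. A picture is of the moment at which its call begins: read the wrist's pose just before it. camera_model takes no time and is no camera call.
- finish_job(): hands the job in; it is judged then, once.
The state is a dict: "time_s": time; "joints": joint angles; "dq": joint speeds; "tau": joint torques, N m; "eef_pos": TCP position; "ee_rot": TCP orientation; "force": force on the tool from outside, world axes, zero at the start; "wrist_torque": the same for the moment, N m; "grip_width": opening from 0.0 (shut) to 1.0 (fully open); "grip_force": force on a finger pad.
Only numpy, scipy, OpenCV 4.12 (cv2) and the standard library are available. Lean on these libraries where they do the work, as an engineer would, in place of code of your own. Each camera call takes 0.05 s, during which the arm holds its last target. There are 200 camera calls.

## Task

Get the kiln shelf ready for firing: stand each of the four unfired clay pieces upright on the flat setter tile of the same outline (small round tumbler, large round pot, square vase, oblong dish), centred on it, and with the sides of the vase and the dish parallel to those of their tiles. The clay is fragile, so set each piece down rather than dropping it and tip none over, and leave the slip bottle and the glazed cup standing where they are.

Things in the scene. Friction and masses are not known exactly. Their poses are not given: they have to be found in the camera images.
- tumbler: Tumbler, the narrower of the two round pieces: an open cylinder 50 mm across, 85 mm high, wall 4 mm. Unfired off-white clay, plain. Starts upright on the table (z = 0), on the robot's left. Origin: centre of its underside, z up. 0.1 to 0.3 kg. 
- pot: Low pot, the wider of the two round pieces: an open cylinder 66 mm across, 60 mm high, wall 4 mm. Unfired off-white clay, plain. Starts upright on the table (z = 0), on the robot's left. Origin: centre of its underside, z up. 0.1 to 0.3 kg. 
- vase: Square vase, 48 x 48 mm, 75 mm high, open top, wall 4 mm; x and y axes are normal to its sides. Unfired off-white clay, plain. Starts upright on the table (z = 0), on the robot's left. Origin: centre of its underside, z up. 0.1 to 0.3 kg. 
- dish: Oblong dish, 84 mm along its x, 44 mm along its y, 45 mm high, open top, wall 4 mm. Unfired off-white clay, plain. Starts upright on the table (z = 0), on the robot's left. Origin: centre of its underside, z up. 0.1 to 0.3 kg. 
- setter_small_round: Setter for the tumbler: the smaller round tile, 74 mm across. Flat buff tile 8 mm thick, fixed on the grey kiln shelf (15 mm thick, 350 x 360 mm, to the robot's right): upper face 23 mm above the table. Test cones, 36 mm high, in a row 30 mm long, stand mid-shelf. Origin: centre of the tile's underside, z up. 
- setter_large_round: Setter for the pot: the larger round tile, 90 mm across. Flat buff tile 8 mm thick, fixed on the grey kiln shelf (15 mm thick, 350 x 360 mm, to the robot's right): upper face 23 mm above the table. Test cones, 36 mm high, in a row 30 mm long, stand mid-shelf. Origin: centre of the tile's underside, z up. 
- setter_square: Setter for the vase: the square tile, 72 x 72 mm; x and y axes are normal to its sides. Flat buff tile 8 mm thick, fixed on the grey kiln shelf (15 mm thick, 350 x 360 mm, to the robot's right): upper face 23 mm above the table. Test cones, 36 mm high, in a row 30 mm long, stand mid-shelf. Origin: centre of the tile's underside, z up. 
- setter_oblong: Setter for the dish: the oblong tile, 108 mm along its x, 68 mm along its y. Flat buff tile 8 mm thick, fixed on the grey kiln shelf (15 mm thick, 350 x 360 mm, to the robot's right): upper face 23 mm above the table. Test cones, 36 mm high, in a row 30 mm long, stand mid-shelf. Origin: centre of the tile's underside, z up. 
- slip_bottle: Bystander, leave alone: a white bottle with a blue cap, 36 mm across, 90 mm high, loose, among the clay pieces. Origin: centre of its underside.
- glazed_cup: Bystander, leave alone: a small finished cup in blue-grey glaze, 46 mm across the rim, 50 mm high, loose, between the clay pieces and the kiln shelf. Origin: centre of its underside.
Things that resemble listed ones, but are neither listed nor needed, are in the scene too. Leave any yellow look-alike of the pot alone.

How it is judged (in metres and radians):
At the end, for the whole second after the job is handed in: Each piece rests released and upright on top of the tile of its own outline, centres within 12 mm, the sides of vase and dish within 0.2 rad of parallel to their tile's (any matching quarter or half turn); slip bottle and glazed cup within 30 mm of where they began (horizontal distance between tumbler and setter_small_round below 0.012 m and z of tumbler in the frame of setter_small_round between 0.004 and 0.012 m and angle between each of tumbler, pot, vase, dish's own z axis and vertical below 0.1 rad and linear speed of each of tumbler, pot, vase, dish below 0.02 m/s and angular speed of each of tumbler, pot, vase, dish below 0.2 rad/s and horizontal distance between pot and setter_large_round below 0.012 m and z of pot in the frame of setter_large_round between 0.004 and 0.012 m and horizontal distance between vase and setter_square below 0.012 m and z of vase in the frame of setter_square between 0.004 and 0.012 m and (angle between the x axis of vase and the x axis of setter_square, either way round below 0.2 rad or angle between the x axis of vase and the y axis of setter_square, either way round below 0.2 rad) and horizontal distance between dish and setter_oblong below 0.012 m and z of dish in the frame of setter_oblong between 0.004 and 0.012 m and angle between the x axis of dish and the x axis of setter_oblong, either way round below 0.2 rad and distance of each of slip_bottle, glazed_cup from where it was at the start of the episode below 0.03 m); the robot touches nothing.
It fails at once if a clay piece is tipped over (angle between any of tumbler, pot, vase, dish's own z axis and vertical above 0.6 rad).
It fails at once if a clay piece is dropped: let go so that it falls more than about 15 mm ((linear speed of tumbler above 0.55 m/s and contact force between the fingers and tumbler below 0.05 N) or (linear speed of pot above 0.55 m/s and contact force between the fingers and pot below 0.05 N) or (linear speed of vase above 0.55 m/s and contact force between the fingers and vase below 0.05 N) or (linear speed of dish above 0.55 m/s and contact force between the fingers and dish below 0.05 N)).
It fails at once if the slip bottle is knocked over or shifted by more than 30 mm (distance of slip_bottle from where it was at the start of the episode above 0.03 m or angle between slip_bottle's own z axis and vertical above 0.5 rad).
It fails at once if the glazed cup is knocked over or shifted by more than 30 mm (distance of glazed_cup from where it was at the start of the episode above 0.03 m or angle between glazed_cup's own z axis and vertical above 0.5 rad).
It also fails if it takes over 128 s, if anything falls off the work surface, if the arm or the gripper's body presses on something with over 40 N, if the wrist force passes 120 N, or if a joint passes its speed limit or range.

## Working session

There is one attempt and no reset: what is moved stays moved. The work goes in short steps, Python scripts to look and compute and a shell command to move; the robot and the scene stay as the last step left them, time stands still between calls to the robot, and variables do not carry over. Pictures are saved under pics/ and viewed, at most 14 in all, crops included, and the job is handed in when it is done.

```bash
mkdir -p pics
python3 - <<'E'
from rig import *
import cv2, json
s=sense(); print(s)
for n in ("scene","top","wrist"):
    cv2.imwrite(f"pics/{n}0.png",capture(n)); m=camera_model(n); print(n,m)
E
```

```text
{'time_s': 0.0, 'joints': array([ 9.01636096e-01,  3.13482513e-01,  1.49845422e+00,  2.38732471e-06,
        1.33099223e+00, -2.23395641e-01]), 'dq': array([ 0.00039226, -0.00038324, -0.00055016, -0.00050479,  0.00265491,
        0.00015224]), 'tau': array([ 3.60696977e-04, -4.12265933e+01, -2.59744227e+01, -1.62246470e-04,
        4.15599294e-03, -1.31421214e-05]), 'eef_pos': array([226.17744999, 473.46167118, 209.21200622]), 'ee_rot': array([-2.89430342e-04,  2.21041765e-01,  9.75264114e-01, -6.02218585e-04]), 'force': array([ 0.39940527, -0.40830883, -0.78170984]), 'wrist_torque': array([0.00530154, 0.05811422, 0.02053814]), 'grip_force': 0.0, 'grip_width': 1.0005109262741037}
scene {'fx': 395.7805795280235, 'fy': 395.7805795280235, 'cx': 261.01008902228114, 'cy': 186.20905112718003, 'world_from_camera': array([[-2.92338216e-01, -5.66044005e-01,  7.70799942e-01,
         1.24687446e+03],
       [ 9.56140050e-01, -1.57587253e-01,  2.46905775e-01,
         3.24492565e+02],
       [-1.82912883e-02,  8.09172690e-01,  5.87286120e-01,
         6.39326464e+02],
       [ 0.00000000e+00,  
[... 293 characters left out ...]
01, -1.95850797e-02,  4.59194995e-03,
         7.01225305e+01],
       [ 1.72159109e-03,  1.44127885e-01,  9.89557572e-01,
         1.35291794e+03],
       [ 0.00000000e+00,  0.00000000e+00,  0.00000000e+00,
         1.00000000e+00]])}
wrist {'fx': 320.59111860537257, 'fy': 320.59111860537257, 'cx': 255.9564542174332, 'cy': 192.6341771485873, 'T_tool_cam': array([[-5.51565139e-04,  9.46385974e-01,  3.23037590e-01,
         8.31910111e+01],
       [ 9.99999092e-01,  1.24899668e-04,  1.34151987e-03,
        -7.03965826e-01],
       [ 1.22924830e-03,  3.23038036e-01, -9.46385184e-01,
        -1.64346189e+02],
       [ 0.00000000e+00,  0.00000000e+00,  0.00000000e+00,
         1.00000000e+00]])}
```

```bash
ls; python3 -c "
import cv2
for n in ('scene','top'):
    a=cv2.imread(f'pics/{n}0.png'); cv2.imwrite(f'pics/{n}0b.png',cv2.resize(a,(800,600),interpolation=cv2.INTER_CUBIC))"
```

```text
pics
```

View pics/top0b.png

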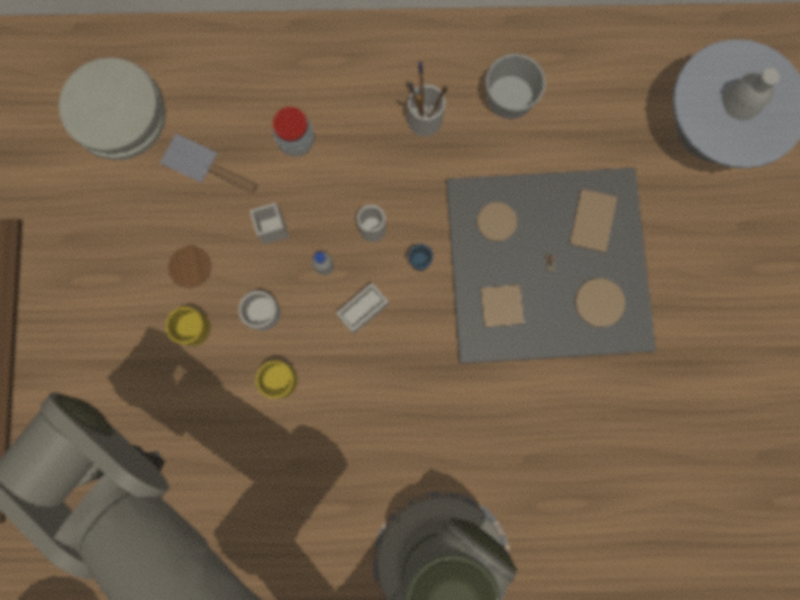

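View pics/scene0b.png

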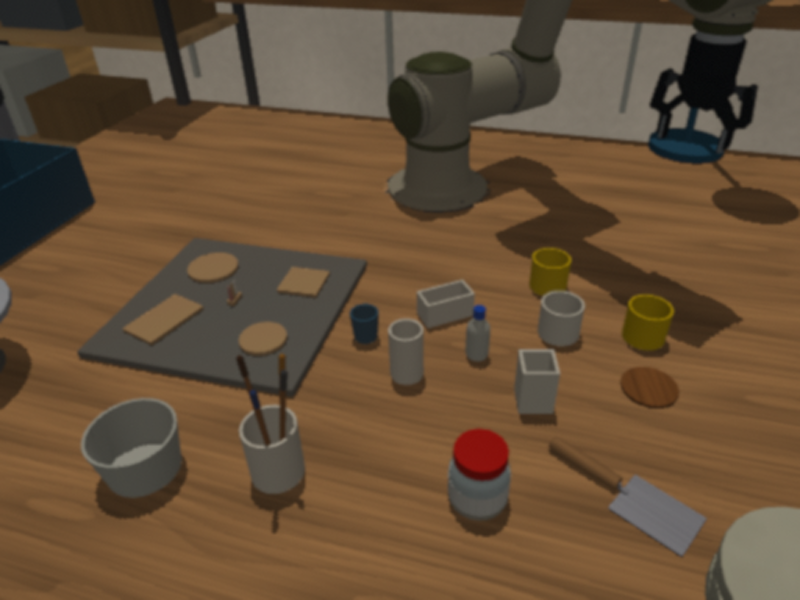

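The top view (800x600 scale) shows the clay: tumbler at (371,220), vase (267,220), pot (259,310) and dish (362,307). The bottle is at (321,260) and the cup at (420,257). The tiles are small round (497,221), oblong (595,221), square (503,305) and large round (601,302). The scene view shows the same layout, and both yellow look-alikes stand near the pot. Next I'll enlarge the crops.

Run:
```python
import cv2
def crop(n,x,y,w,h,o):
    a=cv2.imread(f'pics/{n}0.png')[y:y+h,x:x+w]
    a=cv2.resize(a,None,fx=5,fy=5,interpolation=cv2.INTER_CUBIC)
    a=cv2.convertScaleAbs(a,alpha=1.3)
    for i in range(0,w,20): cv2.putText(a,str(x+i),(i*5,10),0,.35,(0,255,0)); cv2.line(a,(i*5,0),(i*5,h*5),(0,160,0),1)
    for i in range(0,h,20): cv2.putText(a,str(y+i),(0,i*5+10),0,.35,(0,255,0)); cv2.line(a,(0,i*5),(w*5,i*5),(0,160,0),1)
    cv2.imwrite(f'pics/{o}.png',a)
crop('top',140,120,140,115,'tc'); crop('top',280,100,145,115,'tt')
crop('scene',220,170,160,100,'sc'); crop('scene',50,150,160,100,'st')
```

```text
(no output)
```

View pics/tc.png

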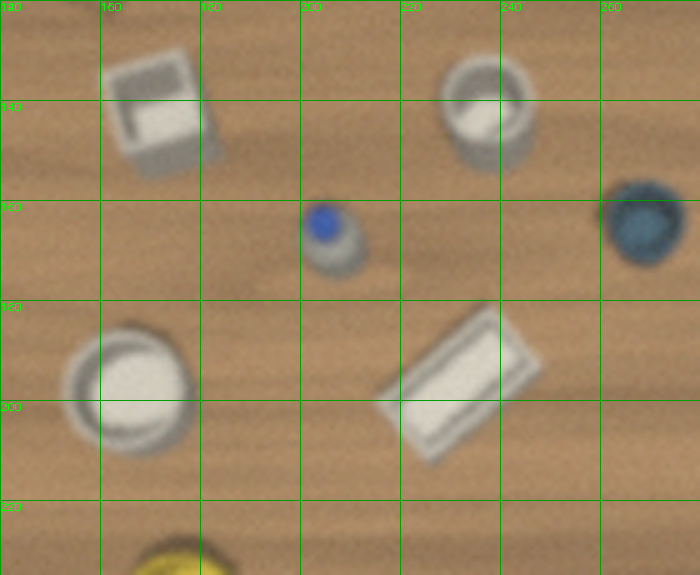

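View pics/tt.png

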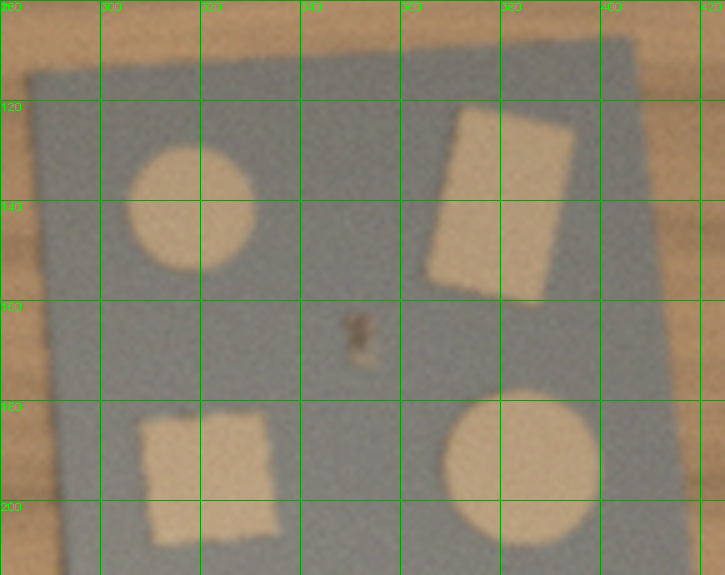

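View pics/sc.png

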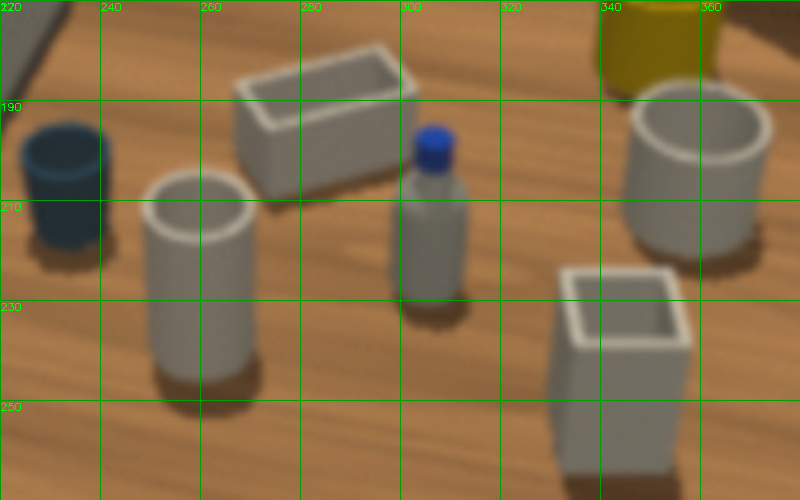

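View pics/st.png

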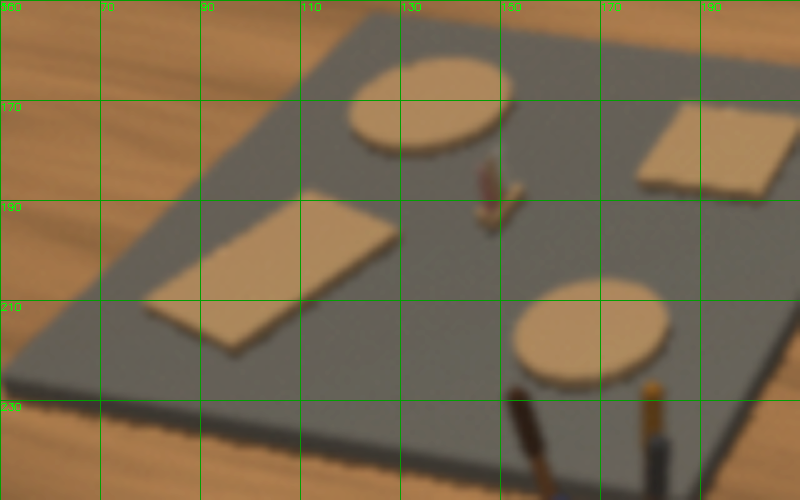

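Readings from the crops are sharp enough to fit from: vase rim, dish rim and tile corners, and the extremes of the round rims. I'll fit each pose with its height left free.

```bash
cat > h.py <<'E'
from rig import *
import numpy as np, cv2
from scipy.optimize import least_squares
from scipy.spatial.transform import Rotation as R
M={n:camera_model(n) for n in ("scene","top")}
def proj(n,P,T=None):
    m=M[n] if n in M else camera_model(n); T=m["world_from_camera"] if T is None else T
    p=np.linalg.inv(T)@np.c_[P,np.ones(len(P))].T
    return np.c_[m["fx"]*p[0]/-p[2]+m["cx"], -m["fy"]*p[1]/-p[2]+m["cy"]]
def px(o,pts): return (np.array(pts,float)+.5)/5-.5+np.array(o)
def box(uv): return np.r_[uv.min(0),uv.max(0)]
def rnd(r,obs,z0):
    a=np.linspace(0,2*np.pi,180)
    def f(q): 
        P=np.c_[q[0]+r*np.cos(a),q[1]+r*np.sin(a),0*a+q[2]]
        return np.concatenate([box(proj(n,P))-o.ravel() for n,o in obs.items()])
    s=least_squares(f,[400,100,z0],x_scale=10); return s.x,np.abs(s.fun).max()
def rect(a,b,obs,x0,z0):
    C=np.array([[1,1],[1,-1],[-1,-1],[-1,1]])*[a/2,b/2]
    def f(q):
        c,s=np.cos(q[3]),np.sin(q[3]); P=np.c_[C@np.array([[c,s],[-s,c]])+q[:2],np.full(4,q[2])]
        e=[]
        for n,o in obs.items():
            d=proj(n,P); k=((o[:,None]-d[None])**2).sum(2).argmin(1); e.append((o-d[k]).ravel())
        return np.concatenate(e)
    return min(((s.x,np.abs(s.fun).max()) for s in (least_squares(f,[*x0,z0,y],x_scale=[10,10,10,.1]) for y in np.arange(-1.5,1.6,.15))),key=lambda t:t[1])
E
cat > loc.py <<'E'
from h import *
np.set_printoptions(precision=3,suppress=True)
t,s,T,S=(140,120),(220,170),(280,100),(50,150)
d=lambda o,a,p,b:{"top":px(o,a),"scene":px(p,b)}
print("tumbler",rnd(25,d(t,[[441,53],[536,147]],s,[[142,168],[255,243]]),85))
print("pot",rnd(33,d(t,[[63,325],[190,452]],s,[[632,79],[771,164]]),60))
v=d(t,[[104,72],[184,48],[206,133],[127,157]],s,[[560,270],[673,268],[691,346],[578,347]])
print("vase",rect(48,48,v,[500,300],75))
v=d(t,[[376,402],[490,308],[541,366],[430,462]],s,[[235,84],[381,46],[416,92],[271,130]])
print("dish",rect(84,44,v,[350,150],45))
print("small",rnd(37,d(T,[[127,146],[256,270]],S,[[513,278],[668,383]]),23))
print("large",rnd(45,d(T,[[442,389],[600,547]],S,[[349,57],[512,152]]),23))
v=d(T,[[138,422],[264,413],[281,534],[154,546]],S,[[637,180],[684,101],[766,194]])
print("square",rect(72,72,v,[380,-50],23))
v=d(T,[[460,106],[576,130],[542,305],[427,279]],S,[[142,299],[310,190],[400,230],[234,349]])
print("oblong",rect(108,68,v,[500,-150],23))
print("cup",rnd(23,{"top":px(t,[[604,181],[685,264]]),"scene":px(s,[[22,122],[110,179]])},50))
print("cap",rnd(7,{"top":px(t,[[305,206],[342,242]]),"scene":px(s,[[414,126],[453,150]])},90))
E
python3 loc.py
```

```text
tumbler (array([605.159, 113.715,  83.082]), np.float64(0.6648478294183633))
pot (array([450.46 , 319.029,  58.946]), np.float64(1.0724133474660391))
vase (array([609.701, 301.643,  73.234,  -1.29 ]), np.float64(0.7407210889513749))
dish (array([451.135, 133.689,  42.76 ,   2.263]), np.float64(0.7871078285958788))
small (array([ 611.653, -118.844,   20.952]), np.float64(0.6456371642964882))
large (array([ 455.267, -302.771,   19.785]), np.float64(0.7385371623118431))
square (array([447.323, -98.301,  24.832,  -2.163]), np.float64(13.1284246047382))
oblong (array([ 609.902, -299.764,   20.844,   -0.247]), np.float64(0.5670966984556287))
cup (array([541.434,  26.397,  47.433]), np.float64(0.9668318727323708))
cap (array([535.787, 204.802,  87.717]), np.float64(1.3328287724029622))
```

```bash
sed -i 's/v,\[380,-50\],23/v,[450,-125],23/' loc.py; python3 loc.py | grep square
cat > go.py <<'E'
# go.py X Y Z yaw_deg : turn units first, then shift units after the turn
import sys; from h import *
s=sense(); q=s["ee_rot"]; A=R.from_quat(np.r_[q[1:],q[0]]).as_matrix(); p=s["eef_pos"]
psi=np.degrees(np.arctan2(A[1,0],A[0,0])); X=np.array(list(map(float,sys.argv[1:4]))); y=float(sys.argv[4])
d=X-p; c,w=np.cos(np.radians(y)),np.sin(np.radians(y))
print("t %.2f pos %s psi %.1f tilt %.2f width %.1f f %.1f"%(s["time_s"],p.round(1),psi,np.degrees(np.arccos(-A[2,2])),s["grip_width"]*85.4,s["grip_force"]))
print("turn z units %.2f"%(-((y-psi+180)%360-180)/8),"shift units x %.2f y %.2f z %.2f"%((c*d[0]+w*d[1])/25,(w*d[0]-c*d[1])/25,-d[2]/25))
E
python3 go.py 450.5 319 130 154.5
```

```text
square (array([ 452.064, -122.579,   20.648,   -1.486]), np.float64(0.7242852711154626))
t 0.15 pos [226.2 473.5 209.4] psi 154.5 tilt 0.06 width 85.5 f 0.0
turn z units -0.01 shift units x -10.76 y -1.72 z 3.17
```

```bash
python3 -m crank '[[[-0.9,-0.15,0,0,0,0,85],[-0.9,-0.15,0,0,0,0,85],[-0.9,-0.15,0,0,0,0,85],[-0.9,-0.15,0,0,0,0,85],[-0.9,-0.15,0,0,0,0,85],[-0.9,-0.15,0,0,0,0,85],[-0.9,-0.15,0,0,0,0,85],[-0.9,-0.15,0,0,0,0,85]]]' 40
python3 -m crank '[[[-0.9,-0.15,0.4,0,0,0,85],[-0.9,-0.15,0.4,0,0,0,85],[-0.9,-0.15,0.4,0,0,0,85],[-0.9,-0.1,0.4,0,0,0,85],[0,0,0.4,0,0,0,85],[0,0,0.4,0,0,0,85],[0,0,0,0,0,0,85],[0,0,0,0,0,0,85]]]'
python3 go.py 450.5 319 100 154.5
cat > wr.py <<'E'
# wr.py out x y z r : wrist picture with predicted circles
import sys; from h import *
s=sense(); q=s["ee_rot"]; T=np.eye(4); T[:3,:3]=R.from_quat(np.r_[q[1:],q[0]]).as_matrix(); T[:3,3]=s["eef_pos"]
im=capture("wrist"); T=T@camera_model("wrist")["T_tool_cam"]; a=np.linspace(0,6.28,80)
for k in range(2,len(sys.argv),4):
    x,y,z,r=map(float,sys.argv[k:k+4])
    cv2.polylines(im,[proj("wrist",np.c_[x+r*np.cos(a),y+r*np.sin(a),0*a+z],T).astype(int)],True,(0,0,255),1)
cv2.imwrite(f"pics/{sys.argv[1]}.png",im)
E
python3 wr.py w1 450.5 319 60 33
```

```text
time_s: 0.95
eef_pos: [376.5, 368.3, 209.6]
ee_rot: [-0.0, 0.221, 0.975, -0.0]
force: [0.8, 0.1, 1.0]
grip_width: 0.998
grip_force: 0.0
time_s: 1.75
eef_pos: [450.6, 318.3, 150.0]
ee_rot: [-0.0, 0.221, 0.975, -0.0]
force: [0.9, -0.2, -0.1]
grip_width: 0.995
grip_force: 0.0
t 1.75 pos [450.6 318.3 150. ] psi 154.5 tilt 0.01 width 85.0 f 0.0
turn z units 0.00 shift units x 0.01 y 0.02 z 2.00
```

View pics/w1.png

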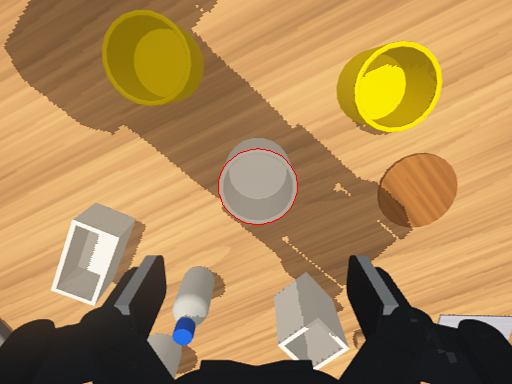

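The wrist view shows the pot's rim at (258,187), right on the predicted circle, so the calibration agrees. I'll go down and grip it.

```bash
python3 -m crank '[[[0,0,0.9,0,0,0,85],[0,0,0.9,0,0,0,85],[0,0,0.9,0,0,0,85],[0,0,0.9,0,0,0,85],[0,0,0.8,0,0,0,85],[0,0,0.4,0,0,0,85],[0,0,0.3,0,0,0,85],[0,0,0,0,0,0,85]]]'
python3 -m crank '[[[0,0,0,0,0,0,55],[0,0,0,0,0,0,55],[0,0,0,0,0,0,55],[0,0,0,0,0,0,55],[0,0,0,0,0,0,55],[0,0,0,0,0,0,55],[0,0,0,0,0,0,55],[0,0,0,0,0,0,55]]]' 40
python3 go.py 455.3 -302.8 150 154.5
```

```text
time_s: 2.6
eef_pos: [451.0, 317.9, 22.2]
ee_rot: [-0.0, 0.221, 0.975, -0.0]
force: [0.6, -0.1, 0.4]
grip_width: 0.997
grip_force: 0.0
time_s: 3.4
eef_pos: [451.8, 318.2, 24.0]
ee_rot: [0.001, 0.221, 0.975, 0.001]
force: [-1.5, -0.6, 7.6]
grip_width: 0.748
grip_force: 42.7
t 3.40 pos [451.8 318.2  24. ] psi 154.5 tilt 0.14 width 63.9 f 42.7
turn z units -0.00 shift units x -10.82 y -22.36 z -5.04
```

```bash
python3 -m crank '[[[0,0,-0.5,0,0,0,55],[0,0,-1,0,0,0,55],[0,0,-1,0,0,0,55],[0,0,-1,0,0,0,55],[0,0,-1,0,0,0,55],[0,0,-0.5,0,0,0,55],[-0.2,-0.4,0,0,0,0,55],[-0.4,-0.8,0,0,0,0,55]]]'
python3 -m crank '[[[-0.45,-0.95,0,0,0,0,55],[-0.45,-0.95,0,0,0,0,55],[-0.45,-0.95,0,0,0,0,55],[-0.45,-0.95,0,0,0,0,55],[-0.45,-0.95,0,0,0,0,55],[-0.45,-0.95,0,0,0,0,55],[-0.45,-0.95,0,0,0,0,55],[-0.45,-0.95,0,0,0,0,55]]]'
python3 -m crank '[[[-0.45,-0.95,0,0,0,0,55],[-0.45,-0.95,0,0,0,0,55],[-0.45,-0.95,0,0,0,0,55],[-0.45,-0.95,0,0,0,0,55],[-0.45,-0.95,0,0,0,0,55],[-0.45,-0.95,0,0,0,0,55],[-0.45,-0.95,0,0,0,0,55],[-0.45,-0.95,0,0,0,0,55]]]'
python3 go.py 455.3 -302.8 47 154.5
```

```text
time_s: 4.2
eef_pos: [451.2, 283.9, 146.5]
ee_rot: [-0.0, 0.22, 0.975, -0.0]
force: [0.5, -0.6, -2.8]
grip_width: 0.746
grip_force: 45.0
time_s: 5.0
eef_pos: [449.9, 72.5, 146.1]
ee_rot: [-0.001, 0.221, 0.975, -0.0]
force: [1.2, -0.1, -3.1]
grip_width: 0.745
grip_force: 45.0
time_s: 5.8
eef_pos: [449.0, -137.4, 146.1]
ee_rot: [-0.001, 0.221, 0.975, 0.0]
force: [0.0, -0.1, -2.6]
grip_width: 0.745
grip_force: 45.0
t 5.80 pos [ 449.  -137.4  146.1] psi 154.4 tilt 0.13 width 63.6 f 45.0
turn z units -0.01 shift units x -3.07 y -5.87 z 3.96
```

```bash
python3 -m crank '[[[-0.45,-0.9,0,0,0,0,55],[-0.45,-0.9,0,0,0,0,55],[-0.45,-0.9,0,0,0,0,55],[-0.45,-0.9,0,0,0,0,55],[-0.45,-0.8,0,0,0,0,55],[-0.4,-0.7,0,0,0,0,55],[-0.2,-0.4,0,0,0,0,55],[-0.1,-0.2,0,0,0,0,55]]]'
python3 -m crank '[[[0,0,0.3,0,0,0,55],[0,0,0.6,0,0,0,55],[0,0,0.7,0,0,0,55],[0,0,0.7,0,0,0,55],[0,0,0.6,0,0,0,55],[0,0,0.4,0,0,0,55],[0,0,0.2,0,0,0,55],[0,0,0,0,0,0,55]]]'
python3 go.py 455.9 -303.4 47 154.5
```

```text
time_s: 6.6
eef_pos: [454.6, -297.1, 146.4]
ee_rot: [-0.001, 0.222, 0.975, 0.0]
force: [0.6, 0.6, -2.4]
grip_width: 0.745
grip_force: 45.0
time_s: 7.4
eef_pos: [455.3, -296.1, 59.4]
ee_rot: [-0.0, 0.221, 0.975, 0.0]
force: [-0.1, 0.1, -1.2]
grip_width: 0.747
grip_force: 45.0
t 7.40 pos [ 455.3 -296.1   59.4] psi 154.5 tilt 0.05 width 63.8 f 45.0
turn z units -0.00 shift units x -0.15 y -0.25 z 0.50
```

```bash
python3 -m crank '[[[-0.15,-0.25,0,0,0,0,55],[0,0,0.2,0,0,0,55],[0,0,0.15,0,0,0,55],[0,0,0.05,0,0,0,55],[0,0,0.05,0,0,0,55],[0,0,0,0,0,0,55],[0,0,0,0,0,0,55],[0,0,0,0,0,0,55]]]'; python3 go.py 455.9 -303.4 47 154.5
```

```text
time_s: 8.2
eef_pos: [456.1, -303.8, 48.7]
ee_rot: [0.0, 0.221, 0.975, -0.0]
force: [-0.3, -0.1, -2.7]
grip_width: 0.746
grip_force: 45.0
t 8.20 pos [ 456.1 -303.8   48.7] psi 154.5 tilt 0.01 width 63.7 f 45.0
turn z units -0.00 shift units x 0.02 y 0.01 z 0.07
```

```bash
python3 -m crank '[[[0,0,0.05,0,0,0,55],[0,0,0,0,0,0,55],[0,0,0.05,0,0,0,55],[0,0,0,0,0,0,55],[0,0,0,0,0,0,55],[0,0,0,0,0,0,55],[0,0,0,0,0,0,55],[0,0,0,0,0,0,55]]]'; python3 go.py 455.9 -303.4 47 154.5
```

```text
time_s: 9.0
eef_pos: [456.1, -303.9, 47.1]
ee_rot: [0.0, 0.221, 0.975, -0.0]
force: [-3.6, 1.3, 9.0]
grip_width: 0.742
grip_force: 46.0
t 9.00 pos [ 456.1 -303.9   47.1] psi 154.5 tilt 0.02 width 63.3 f 46.0
turn z units -0.00 shift units x 0.02 y 0.01 z 0.00
```

```bash
python3 -m crank '[[[0,0,0,0,0,0,70],[0,0,0,0,0,0,75],[0,0,0,0,0,0,85],[0,0,0,0,0,0,85],[0,0,0,0,0,0,85],[0,0,-0.3,0,0,0,85],[0,0,-0.5,0,0,0,85],[0,0,-0.9,0,0,0,85]]]'
python3 -m crank '[[[0,0,-0.9,0,0,-0.8,85],[0,0,-0.9,0,0,-0.8,85],[0,0,-0.7,0,0,0,85],[0,0,0,0,0,0.8,85],[0,0,0,0,0,0.8,85],[0,0,0,0,0,1,85],[0,0,0,0,0,1,85],[0,0,0,0,0,1,85]]]'
python3 go.py 451.1 133.7 100 129.7
```

```text
time_s: 9.8
eef_pos: [455.7, -303.5, 89.0]
ee_rot: [-0.001, 0.221, 0.975, 0.0]
force: [1.2, -0.0, 0.2]
grip_width: 0.996
grip_force: 0.0
time_s: 10.6
eef_pos: [456.2, -304.0, 152.3]
ee_rot: [0.001, 0.422, 0.907, -0.0]
force: [-0.1, -0.7, -1.5]
grip_width: 0.991
grip_force: 0.0
t 10.60 pos [ 456.2 -304.   152.3] psi 130.1 tilt 0.08 width 84.7 f 0.0
turn z units 0.05 shift units x 13.60 y 11.03 z 2.09
```

```bash
python3 -m crank '[[[0.85,0.69,0,0,0,0,85],[0.85,0.69,0,0,0,0,85],[0.85,0.69,0,0,0,0,85],[0.85,0.69,0,0,0,0,85],[0.85,0.69,0,0,0,0,85],[0.85,0.69,0,0,0,0,85],[0.85,0.69,0,0,0,0,85],[0.85,0.69,0,0,0,0,85]]]'
python3 -m crank '[[[0.85,0.69,0,0,0,0,85],[0.85,0.69,0,0,0,0,85],[0.85,0.69,0,0,0,0,85],[0.85,0.69,0,0,0,0,85],[0.85,0.69,0,0,0,0,85],[0.85,0.69,0,0,0,0,85],[0.85,0.69,0,0,0,0,85],[0.85,0.69,0,0,0,0,85]]]'
python3 -m crank '[[[0,0,0.5,0,0,0,85],[0,0,0.5,0,0,0,85],[0,0,0.5,0,0,0,85],[0,0,0.5,0,0,0,85],[0,0,0,0,0,0,85],[0,0,0,0,0,0,85],[0,0,0,0,0,0,85],[0,0,0,0,0,0,85]]]'
python3 go.py 451.1 133.7 12 129.7
```

```text
time_s: 11.4
eef_pos: [450.8, -83.9, 152.2]
ee_rot: [0.001, 0.419, 0.908, -0.0]
force: [1.0, -0.7, -0.2]
grip_width: 0.994
grip_force: 0.0
time_s: 12.2
eef_pos: [445.5, 135.1, 152.3]
ee_rot: [0.001, 0.419, 0.908, 0.0]
force: [0.4, 0.0, 0.9]
grip_width: 0.999
grip_force: 0.0
time_s: 13.0
eef_pos: [445.8, 134.0, 101.8]
ee_rot: [0.001, 0.419, 0.908, 0.0]
force: [0.4, -0.7, 0.5]
grip_width: 0.991
grip_force: 0.0
t 13.00 pos [445.8 134.  101.8] psi 130.5 tilt 0.07 width 84.6 f 0.0
turn z units 0.09 shift units x -0.14 y 0.16 z 3.59
```

```bash
python3 -m crank '[[[-0.14,0.16,0,0,0,0.1,85],[0,0,0.7,0,0,0,85],[0,0,0.8,0,0,0,85],[0,0,0.8,0,0,0,85],[0,0,0.7,0,0,0,85],[0,0,0.3,0,0,0,85],[0,0,0.2,0,0,0,60],[0,0,0,0,0,0,55]]]'
python3 -m crank '[[[0,0,0,0,0,0,35],[0,0,0,0,0,0,35],[0,0,0,0,0,0,35],[0,0,0,0,0,0,35],[0,0,0,0,0,0,35],[0,0,0,0,0,0,35],[0,0,0,0,0,0,35],[0,0,0,0,0,0,35]]]' 40
python3 go.py 609.9 -299.8 140 129.7
```

```text
time_s: 13.8
eef_pos: [451.0, 133.9, 13.6]
ee_rot: [-0.0, 0.425, 0.905, -0.0]
force: [-0.8, -0.4, 0.6]
grip_width: 0.683
grip_force: 0.0
time_s: 14.6
eef_pos: [451.4, 133.9, 14.4]
ee_rot: [0.001, 0.425, 0.905, 0.0]
force: [-0.4, 0.7, 5.9]
grip_width: 0.501
grip_force: 40.9
t 14.60 pos [451.4 133.9  14.4] psi 129.7 tilt 0.10 width 42.8 f 40.9
turn z units -0.01 shift units x -17.40 y -6.21 z -5.02
```

```bash
python3 -m crank '[[[0,0,-0.5,0,0,0,35],[0,0,-1,0,0,0,35],[0,0,-1,0,0,0,35],[0,0,-1,0,0,0,35],[0,0,-1,0,0,0,35],[0,0,-0.5,0,0,0,35],[-0.4,-0.15,0,0,0,0,35],[-0.8,-0.3,0,0,0,0,35]]]'
python3 -m crank '[[[-0.95,-0.34,0,0,0,0,35],[-0.95,-0.34,0,0,0,0,35],[-0.95,-0.34,0,0,0,0,35],[-0.95,-0.34,0,0,0,0,35],[-0.95,-0.34,0,0,0,0,35],[-0.95,-0.34,0,0,0,0,35],[-0.95,-0.34,0,0,0,0,35],[-0.95,-0.34,0,0,0,0,35]]]'
python3 -m crank '[[[-0.95,-0.34,0,0,0,0,35],[-0.95,-0.34,0,0,0,0,35],[-0.95,-0.34,0,0,0,0,35],[-0.95,-0.34,0,0,0,0,35],[-0.95,-0.34,0,0,0,0,35],[-0.95,-0.34,0,0,0,0,35],[-0.95,-0.34,0,0,0,0,35],[-0.95,-0.34,0,0,0,0,35]]]'
python3 -m crank '[[[-0.6,-0.2,0,0,0,0,35],[-0.35,-0.14,0,0,0,0,35],[0,0,0,0,0,-0.6,35],[0,0,0,0,0,-0.9,35],[0,0,0,0,0,-0.9,35],[0,0,0,0,0,-0.9,35],[0,0,0,0,0,-0.8,35],[0,0,0,0,0,-0.4,35]]]'
python3 go.py 609.9 -299.8 38 165.85
```

```text
time_s: 15.4
eef_pos: [461.0, 103.5, 138.2]
ee_rot: [-0.0, 0.425, 0.905, -0.0]
force: [-0.3, 1.1, -1.6]
grip_width: 0.502
grip_force: 41.5
time_s: 16.2
eef_pos: [529.9, -87.7, 137.3]
ee_rot: [-0.001, 0.426, 0.905, -0.0]
force: [-0.2, -0.5, -1.4]
grip_width: 0.498
grip_force: 41.5
time_s: 17.0
eef_pos: [598.5, -277.4, 136.9]
ee_rot: [-0.001, 0.426, 0.905, 0.0]
force: [-0.0, -0.2, -1.6]
grip_width: 0.497
grip_force: 41.5
time_s: 17.8
eef_pos: [607.2, -299.4, 137.6]
ee_rot: [-0.001, 0.123, 0.992, 0.0]
force: [-0.4, -0.3, -1.2]
grip_width: 0.502
grip_force: 41.5
t 17.80 pos [ 607.2 -299.4  137.6] psi 165.9 tilt 0.08 width 42.9 f 41.5
turn z units 0.01 shift units x -0.11 y 0.01 z 3.98
```

```bash
python3 -m crank '[[[-0.11,0,0.3,0,0,0,35],[0,0,0.8,0,0,0,35],[0,0,0.9,0,0,0,35],[0,0,0.8,0,0,0,35],[0,0,0.6,0,0,0,35],[0,0,0.3,0,0,0,35],[0,0,0.1,0,0,0,35],[0,0,0,0,0,0,35]]]'
python3 -m crank '[[[0,0,0.05,0,0,0,35],[0,0,0,0,0,0,35],[0,0,0.05,0,0,0,35],[0,0,0,0,0,0,35],[0,0,0.05,0,0,0,35],[0,0,0,0,0,0,35],[0,0,0,0,0,0,35],[0,0,0,0,0,0,35]]]'; python3 go.py 609.9 -299.8 37 165.85
```

```text
time_s: 18.6
eef_pos: [610.6, -300.3, 43.8]
ee_rot: [0.0, 0.125, 0.992, -0.0]
force: [0.2, 0.1, -2.0]
grip_width: 0.498
grip_force: 41.5
time_s: 19.4
eef_pos: [610.4, -300.1, 39.9]
ee_rot: [0.0, 0.125, 0.992, -0.0]
force: [-0.6, 0.1, -1.7]
grip_width: 0.494
grip_force: 41.5
t 19.40 pos [ 610.4 -300.1   39.9] psi 165.7 tilt 0.01 width 42.2 f 41.5
turn z units -0.02 shift units x 0.02 y 0.01 z 0.11
```

```bash
python3 -m crank '[[[0,0,0.05,0,0,0,35],[0,0,0,0,0,0,35],[0,0,0.05,0,0,0,35],[0,0,0,0,0,0,35],[0,0,0.03,0,0,0,35],[0,0,0,0,0,0,35],[0,0,0,0,0,0,35],[0,0,0,0,0,0,35]]]'; python3 go.py 609.9 -299.8 37 165.85
```

```text
time_s: 20.2
eef_pos: [610.5, -300.2, 37.5]
ee_rot: [0.0, 0.125, 0.992, -0.0]
force: [-3.1, 2.0, 6.2]
grip_width: 0.498
grip_force: 42.2
t 20.20 pos [ 610.5 -300.2   37.5] psi 165.7 tilt 0.03 width 42.5 f 42.2
turn z units -0.02 shift units x 0.03 y 0.01 z 0.02
```

```bash
python3 -m crank '[[[0,0,0,0,0,0,50],[0,0,0,0,0,0,60],[0,0,0,0,0,0,75],[0,0,0,0,0,0,85],[0,0,0,0,0,0,85],[0,0,-0.3,0,0,0,85],[0,0,-0.6,0,0,0,85],[0,0,-0.9,0,0,0,85]]]'
python3 -m crank '[[[0,0,-0.9,0,0,0,85],[0,0,-1,0,0,0,85],[0,0,-1,0,0,0,85],[0,0,-0.5,0,0,0,85],[0,0,0,0,0,0,85],[0,0,0,0,0,0,85],[0,0,0,0,0,0,85],[0,0,0,0,0,0,85]]]'
python3 go.py 605.2 113.7 160 165.7
```

```text
time_s: 21.0
eef_pos: [610.1, -300.0, 82.3]
ee_rot: [-0.001, 0.125, 0.992, 0.0]
force: [-0.9, -0.5, 0.3]
grip_width: 0.997
grip_force: 0.0
time_s: 21.8
eef_pos: [610.0, -299.9, 165.3]
ee_rot: [-0.001, 0.125, 0.992, 0.0]
force: [-0.9, 0.4, -1.4]
grip_width: 0.994
grip_force: 0.0
t 21.80 pos [ 610.  -299.9  165.3] psi 165.7 tilt 0.12 width 84.9 f 0.0
turn z units -0.01 shift units x 4.27 y 15.98 z 0.21
```

```bash
python3 -m crank '[[[0.25,0.95,0,0,0,0,85],[0.25,0.95,0,0,0,0,85],[0.25,0.95,0,0,0,0,85],[0.25,0.95,0,0,0,0,85],[0.25,0.95,0,0,0,0,85],[0.25,0.95,0,0,0,0,85],[0.25,0.95,0,0,0,0,85],[0.25,0.95,0,0,0,0,85]]]'
python3 -m crank '[[[0.25,0.95,0,0,0,0,85],[0.25,0.95,0,0,0,0,85],[0.25,0.95,0,0,0,0,85],[0.25,0.95,0,0,0,0,85],[0.25,0.95,0,0,0,0,85],[0.25,0.95,0,0,0,0,85],[0.25,0.95,0,0,0,0,85],[0.25,0.8,0,0,0,0,85]]]'
python3 -m crank '[[[0.2,0.9,0,0,0,0,85],[0,0,0.4,0,0,0,85],[0,0,0.4,0,0,0,85],[0,0,0.4,0,0,0,85],[0,0,0.2,0,0,0,85],[0,0,0,0,0,0,85],[0,0,0,0,0,0,85],[0,0,0,0,0,0,85]]]'
python3 go.py 605.2 113.7 48 165.7
```

```text
time_s: 22.6
eef_pos: [608.7, -102.6, 165.9]
ee_rot: [-0.001, 0.125, 0.992, 0.0]
force: [0.8, -0.4, -0.3]
grip_width: 0.993
grip_force: 0.0
time_s: 23.4
eef_pos: [606.4, 90.4, 165.9]
ee_rot: [-0.0, 0.125, 0.992, 0.0]
force: [-0.2, 0.3, 0.2]
grip_width: 1.002
grip_force: 0.0
time_s: 24.2
eef_pos: [607.7, 112.0, 132.0]
ee_rot: [0.0, 0.125, 0.992, 0.0]
force: [-0.3, 0.4, 0.4]
grip_width: 0.996
grip_force: 0.0
t 24.20 pos [607.7 112.  132. ] psi 165.6 tilt 0.05 width 85.1 f 0.0
turn z units -0.01 shift units x 0.11 y 0.04 z 3.36
```

```bash
python3 -m crank '[[[0.11,0.04,0,0,0,0,85],[0,0,0.7,0,0,0,85],[0,0,0.8,0,0,0,85],[0,0,0.8,0,0,0,85],[0,0,0.6,0,0,0,85],[0,0,0.3,0,0,0,85],[0,0,0.15,0,0,0,75],[0,0,0,0,0,0,65]]]'
python3 -m crank '[[[0,0,0,0,0,0,40],[0,0,0,0,0,0,40],[0,0,0,0,0,0,40],[0,0,0,0,0,0,40],[0,0,0,0,0,0,40],[0,0,0,0,0,0,40],[0,0,0,0,0,0,40],[0,0,0,0,0,0,40]]]' 40
python3 go.py 611.7 -118.8 165 165.7
```

```text
time_s: 25.0
eef_pos: [605.1, 113.9, 48.0]
ee_rot: [0.0, 0.125, 0.992, 0.0]
force: [1.0, -0.6, -0.8]
grip_width: 0.768
grip_force: 0.0
time_s: 25.8
eef_pos: [605.6, 113.9, 49.0]
ee_rot: [0.001, 0.125, 0.992, 0.0]
force: [-0.9, 0.2, 6.2]
grip_width: 0.565
grip_force: 41.6
t 25.80 pos [605.6 113.9  49. ] psi 165.7 tilt 0.12 width 48.3 f 41.6
turn z units -0.00 shift units x -2.53 y -8.96 z -4.64
```

```bash
python3 -m crank '[[[0,0,-0.5,0,0,0,40],[0,0,-1,0,0,0,40],[0,0,-1,0,0,0,40],[0,0,-1,0,0,0,40],[0,0,-0.5,0,0,0,40],[-0.12,-0.4,0,0,0,0,40],[-0.2,-0.7,0,0,0,0,40],[-0.26,-0.92,0,0,0,0,40]]]'
python3 -m crank '[[[-0.26,-0.92,0,0,0,0,40],[-0.26,-0.92,0,0,0,0,40],[-0.26,-0.92,0,0,0,0,40],[-0.26,-0.92,0,0,0,0,40],[-0.26,-0.92,0,0,0,0,40],[-0.26,-0.92,0,0,0,0,40],[-0.25,-0.9,0,0,0,0,40],[-0.14,-0.52,0,0,0,0,40]]]'
python3 -m crank '[[[0,0,0,0,0,0,40],[0,0,0.3,0,0,0,40],[0,0,0.6,0,0,0,40],[0,0,0.7,0,0,0,40],[0,0,0.6,0,0,0,40],[0,0,0.4,0,0,0,40],[0,0,0.2,0,0,0,40],[0,0,0,0,0,0,40]]]'
python3 go.py 611.9 -118.6 71 165.7
```

```text
time_s: 26.6
eef_pos: [605.8, 60.7, 146.2]
ee_rot: [-0.001, 0.124, 0.992, -0.0]
force: [-0.3, -0.6, -1.2]
grip_width: 0.562
grip_force: 42.0
time_s: 27.4
eef_pos: [609.9, -120.9, 146.2]
ee_rot: [-0.001, 0.126, 0.992, 0.0]
force: [-0.3, -0.6, -2.1]
grip_width: 0.565
grip_force: 42.0
time_s: 28.2
eef_pos: [610.6, -118.3, 77.3]
ee_rot: [-0.0, 0.125, 0.992, 0.0]
force: [0.3, 0.2, -1.8]
grip_width: 0.565
grip_force: 42.0
t 28.20 pos [ 610.6 -118.3   77.3] psi 165.7 tilt 0.06 width 48.2 f 42.0
turn z units -0.00 shift units x -0.05 y 0.00 z 0.25
```

```bash
python3 -m crank '[[[-0.05,0,0.05,0,0,0,40],[0,0,0.05,0,0,0,40],[0,0,0.05,0,0,0,40],[0,0,0.03,0,0,0,40],[0,0,0.03,0,0,0,40],[0,0,0,0,0,0,40],[0,0,0,0,0,0,40],[0,0,0,0,0,0,40]]]'; python3 go.py 611.9 -118.6 71 165.7
```

```text
time_s: 29.0
eef_pos: [612.0, -119.1, 72.6]
ee_rot: [0.0, 0.125, 0.992, -0.0]
force: [0.2, 0.1, -1.6]
grip_width: 0.567
grip_force: 42.0
t 29.00 pos [ 612.  -119.1   72.6] psi 165.7 tilt 0.00 width 48.4 f 42.0
turn z units -0.01 shift units x 0.01 y 0.02 z 0.06
```

```bash
python3 -m crank '[[[0,0,0.04,0,0,0,40],[0,0,0,0,0,0,40],[0,0,0.04,0,0,0,40],[0,0,0,0,0,0,40],[0,0,0,0,0,0,40],[0,0,0,0,0,0,40],[0,0,0,0,0,0,40],[0,0,0,0,0,0,40]]]'; python3 go.py 611.9 -118.6 71 165.7
```

```text
time_s: 29.8
eef_pos: [612.6, -119.2, 72.1]
ee_rot: [0.001, 0.125, 0.992, -0.0]
force: [-2.2, 1.1, 9.0]
grip_width: 0.564
grip_force: 43.0
t 29.80 pos [ 612.6 -119.2   72.1] psi 165.7 tilt 0.13 width 48.1 f 43.0
turn z units -0.00 shift units x 0.03 y 0.02 z 0.04
```

Contact. I'll release, then turn to 196.1° for the vase.

```bash
python3 -m crank '[[[0,0,0,0,0,0,55],[0,0,0,0,0,0,65],[0,0,0,0,0,0,75],[0,0,0,0,0,0,85],[0,0,0,0,0,0,85],[0,0,-0.3,0,0,0,85],[0,0,-0.6,0,0,0,85],[0,0,-0.9,0,0,0,85]]]'
python3 -m crank '[[[0,0,-1,0,0,0,85],[0,0,-1,0,0,0,85],[0,0,-0.5,0,0,0,85],[0,0,0,0,0,-1,85],[0,0,0,0,0,-1,85],[0,0,0,0,0,-1,85],[0,0,0,0,0,-0.8,85],[0,0,0,0,0,0,85]]]'
python3 go.py 609.7 301.6 165 196.1
```

```text
time_s: 30.6
eef_pos: [611.5, -119.0, 115.6]
ee_rot: [-0.001, 0.125, 0.992, 0.0]
force: [-0.2, -0.1, -0.5]
grip_width: 0.997
grip_force: 0.0
time_s: 31.4
eef_pos: [611.8, -119.1, 177.8]
ee_rot: [-0.0, -0.14, 0.99, 0.0]
force: [-0.3, -1.1, 0.2]
grip_width: 1.002
grip_force: 0.0
t 31.40 pos [ 611.8 -119.1  177.8] psi -163.9 tilt 0.04 width 85.6 f 0.0
turn z units 0.00 shift units x -4.58 y 16.19 z 0.51
```

```bash
python3 -m crank '[[[-0.27,0.95,0,0,0,0,85],[-0.27,0.95,0,0,0,0,85],[-0.27,0.95,0,0,0,0,85],[-0.27,0.95,0,0,0,0,85],[-0.27,0.95,0,0,0,0,85],[-0.27,0.95,0,0,0,0,85],[-0.27,0.95,0,0,0,0,85],[-0.27,0.95,0,0,0,0,85]]]'
python3 -m crank '[[[-0.27,0.95,0,0,0,0,85],[-0.27,0.95,0,0,0,0,85],[-0.27,0.95,0,0,0,0,85],[-0.27,0.95,0,0,0,0,85],[-0.27,0.95,0,0,0,0,85],[-0.27,0.95,0,0,0,0,85],[-0.27,0.95,0,0,0,0,85],[-0.27,0.95,0,0,0,0,85]]]'
python3 -m crank '[[[-0.25,0.95,0,0,0,0,85],[0,0,0.5,0,0,0,85],[0,0,0.5,0,0,0,85],[0,0,0.5,0,0,0,85],[0,0,0.4,0,0,0,85],[0,0,0,0,0,0,85],[0,0,0,0,0,0,85],[0,0,0,0,0,0,85]]]'
python3 go.py 609.7 301.6 38 196.1
```

```text
time_s: 32.2
eef_pos: [611.1, 79.4, 177.9]
ee_rot: [-0.0, -0.138, 0.99, 0.0]
force: [0.2, -0.1, -0.3]
grip_width: 0.998
grip_force: 0.0
time_s: 33.0
eef_pos: [610.5, 277.0, 177.8]
ee_rot: [-0.0, -0.138, 0.99, -0.0]
force: [-0.5, -0.0, -0.5]
grip_width: 0.995
grip_force: 0.0
time_s: 33.8
eef_pos: [610.5, 300.3, 131.3]
ee_rot: [0.001, -0.139, 0.99, 0.0]
force: [-0.5, -0.4, -0.3]
grip_width: 0.997
grip_force: 0.0
t 33.80 pos [610.5 300.3 131.3] psi -164.0 tilt 0.07 width 85.1 f 0.0
turn z units -0.01 shift units x 0.02 y 0.06 z 3.73
```

```bash
python3 -m crank '[[[0.02,0.06,0.4,0,0,0,85],[0,0,0.7,0,0,0,85],[0,0,0.8,0,0,0,85],[0,0,0.8,0,0,0,85],[0,0,0.6,0,0,0,85],[0,0,0.3,0,0,0,85],[0,0,0.1,0,0,0,75],[0,0,0,0,0,0,65]]]'
python3 -m crank '[[[0,0,0,0,0,0,40],[0,0,0,0,0,0,40],[0,0,0,0,0,0,40],[0,0,0,0,0,0,40],[0,0,0,0,0,0,40],[0,0,0,0,0,0,40],[0,0,0,0,0,0,40],[0,0,0,0,0,0,40]]]' 40
python3 go.py 452.1 -122.6 165 196.1
```

```text
time_s: 34.6
eef_pos: [609.4, 301.9, 38.4]
ee_rot: [0.0, -0.14, 0.99, 0.0]
force: [0.8, 0.2, 0.6]
grip_width: 0.759
grip_force: 0.0
time_s: 35.4
eef_pos: [609.9, 301.9, 39.2]
ee_rot: [0.001, -0.14, 0.99, 0.0]
force: [0.4, -1.2, 5.8]
grip_width: 0.549
grip_force: 42.1
t 35.40 pos [609.9 301.9  39.2] psi -163.9 tilt 0.13 width 46.9 f 42.1
turn z units -0.01 shift units x 10.77 y -14.56 z -5.03
```

```bash
python3 -m crank '[[[0,0,-0.5,0,0,0,40],[0,0,-1,0,0,0,40],[0,0,-1,0,0,0,40],[0,0,-1,0,0,0,40],[0,0,-1,0,0,0,40],[0,0,-0.5,0,0,0,40],[0.4,-0.55,0,0,0,0,40],[0.6,-0.8,0,0,0,0,40]]]'
python3 -m crank '[[[0.69,-0.93,0,0,0,0,40],[0.69,-0.93,0,0,0,0,40],[0.69,-0.93,0,0,0,0,40],[0.69,-0.93,0,0,0,0,40],[0.69,-0.93,0,0,0,0,40],[0.69,-0.93,0,0,0,0,40],[0.69,-0.93,0,0,0,0,40],[0.69,-0.93,0,0,0,0,40]]]'
python3 -m crank '[[[0.69,-0.93,0,0,0,0,40],[0.69,-0.93,0,0,0,0,40],[0.69,-0.93,0,0,0,0,40],[0.69,-0.93,0,0,0,0,40],[0.69,-0.93,0,0,0,0,40],[0.69,-0.93,0,0,0,0,40],[0.11,-0.19,0,0,0,0.7,40],[0,0,0,0,0,0.7,40]]]'
python3 -m crank '[[[0,0,0,0,0,0,40],[0,0,0.3,0,0,0,40],[0,0,0.7,0,0,0,40],[0,0,0.8,0,0,0,40],[0,0,0.8,0,0,0,40],[0,0,0.7,0,0,0,40],[0,0,0.4,0,0,0,40],[0,0,0,0,0,0,40]]]'
python3 go.py 452.3 -122.3 62 184.9
```

```text
time_s: 36.2
eef_pos: [594.0, 262.7, 162.7]
ee_rot: [-0.0, -0.14, 0.99, 0.0]
force: [0.9, -0.8, -1.5]
grip_width: 0.551
grip_force: 41.6
time_s: 37.0
eef_pos: [512.4, 44.6, 162.8]
ee_rot: [-0.0, -0.14, 0.99, 0.0]
force: [0.5, 1.0, -1.2]
grip_width: 0.55
grip_force: 41.6
time_s: 37.8
eef_pos: [450.5, -123.4, 162.9]
ee_rot: [-0.0, -0.039, 0.999, 0.0]
force: [0.3, 0.6, -1.3]
grip_width: 0.548
grip_force: 41.7
time_s: 38.6
eef_pos: [450.5, -122.0, 69.3]
ee_rot: [-0.001, -0.043, 0.999, 0.001]
force: [-0.1, -0.2, -0.6]
grip_width: 0.549
grip_force: 41.6
t 38.60 pos [ 450.5 -122.    69.3] psi -175.1 tilt 0.15 width 46.9 f 41.6
turn z units 0.01 shift units x -0.07 y -0.02 z 0.29
```

```bash
python3 -m crank '[[[-0.07,-0.02,0.1,0,0,0,40],[0,0,0.05,0,0,0,40],[0,0,0.04,0,0,0,40],[0,0,0.03,0,0,0,40],[0,0,0.03,0,0,0,40],[0,0,0,0,0,0,40],[0,0,0,0,0,0,40],[0,0,0,0,0,0,40]]]'; python3 go.py 452.3 -122.3 62 184.9
```

```text
time_s: 39.4
eef_pos: [453.0, -122.9, 64.3]
ee_rot: [0.0, -0.042, 0.999, -0.0]
force: [0.5, 0.3, -1.7]
grip_width: 0.55
grip_force: 41.7
t 39.40 pos [ 453.  -122.9   64.3] psi -175.1 tilt 0.01 width 46.9 f 41.7
turn z units -0.01 shift units x 0.02 y 0.03 z 0.09
```

```bash
python3 -m crank '[[[0,0,0.04,0,0,0,40],[0,0,0,0,0,0,40],[0,0,0.04,0,0,0,40],[0,0,0,0,0,0,40],[0,0,0.04,0,0,0,40],[0,0,0,0,0,0,40],[0,0,0,0,0,0,40],[0,0,0,0,0,0,40]]]'; python3 go.py 452.3 -122.3 62 184.9
```

```text
time_s: 40.2
eef_pos: [453.1, -123.0, 62.2]
ee_rot: [0.0, -0.042, 0.999, -0.0]
force: [-3.6, -0.1, 9.1]
grip_width: 0.549
grip_force: 42.9
t 40.20 pos [ 453.1 -123.    62.2] psi -175.1 tilt 0.04 width 46.9 f 42.9
turn z units -0.00 shift units x 0.03 y 0.03 z 0.01
```

Contact. I'll release, lift clear towards the robot (tool +x is roughly world −x), and look.

```bash
python3 -m crank '[[[0,0,0,0,0,0,50],[0,0,0,0,0,0,60],[0,0,0,0,0,0,75],[0,0,0,0,0,0,85],[0,0,0,0,0,0,85],[0,0,-0.3,0,0,0,85],[0,0,-0.6,0,0,0,85],[0,0,-0.9,0,0,0,85]]]'
python3 -m crank '[[[0,0,-1,0,0,0,85],[0,0,-1,0,0,0,85],[0,0,-1,0,0,0,85],[0,0.9,-0.5,0,0,0,85],[0,0.9,0,0,0,0,85],[0,0.9,0,0,0,0,85],[0,0.9,0,0,0,0,85],[0,0.9,0,0,0,0,85]]]'
python3 -m crank '[[[0.3,0.9,0,0,0,0,85],[0.3,0.9,0,0,0,0,85],[0.3,0.9,0,0,0,0,85],[0.3,0.9,0,0,0,0,85],[0.3,0.9,0,0,0,0,85],[0.3,0.9,0,0,0,0,85],[0.3,0.9,0,0,0,0,85],[0.3,0.9,0,0,0,0,85]]]'
python3 - <<'E'
from rig import *
import cv2,numpy as np
def crop(n,x,y,w,h):
    a=capture(n); cv2.imwrite(f'pics/{n}1.png',a); a=a[y:y+h,x:x+w]
    a=cv2.convertScaleAbs(cv2.resize(a,None,fx=5,fy=5,interpolation=cv2.INTER_CUBIC),alpha=1.3)
    for i in range(0,w,20): cv2.putText(a,str(x+i),(i*5,10),0,.35,(0,255,0)); cv2.line(a,(i*5,0),(i*5,h*5),(0,160,0),1)
    for i in range(0,h,20): cv2.putText(a,str(y+i),(0,i*5+10),0,.35,(0,255,0)); cv2.line(a,(0,i*5),(w*5,i*5),(0,160,0),1)
    cv2.imwrite(f'pics/{n}1c.png',a)
crop('top',280,100,145,115); crop('scene',50,140,160,110)
E
```

```text
time_s: 41.0
eef_pos: [452.5, -122.6, 106.6]
ee_rot: [-0.001, -0.042, 0.999, 0.001]
force: [-0.6, 0.1, 0.4]
grip_width: 0.991
grip_force: 0.0
time_s: 41.8
eef_pos: [443.2, -9.9, 194.4]
ee_rot: [0.0, -0.042, 0.999, -0.0]
force: [-0.4, -0.6, -0.5]
grip_width: 0.998
grip_force: 0.0
time_s: 42.6
eef_pos: [367.9, 164.3, 194.4]
ee_rot: [0.0, -0.042, 0.999, 0.0]
force: [0.2, -0.2, -0.9]
grip_width: 0.995
grip_force: 0.0
```

View pics/top1c.png

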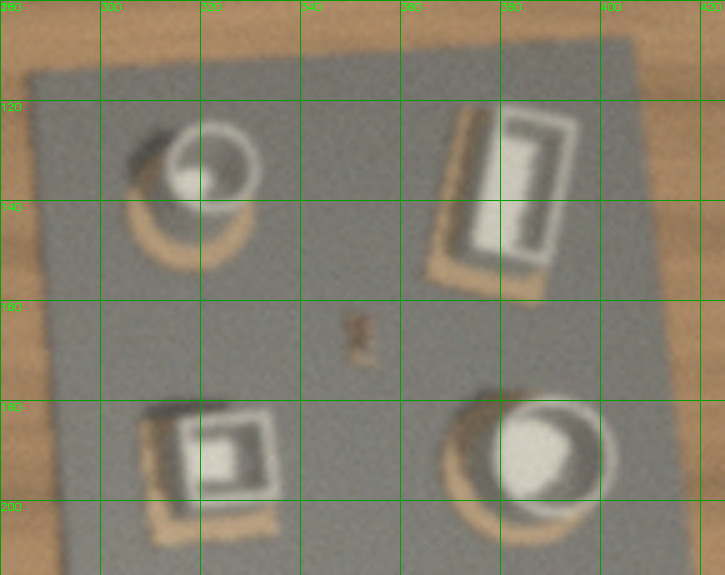

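View pics/scene1c.png

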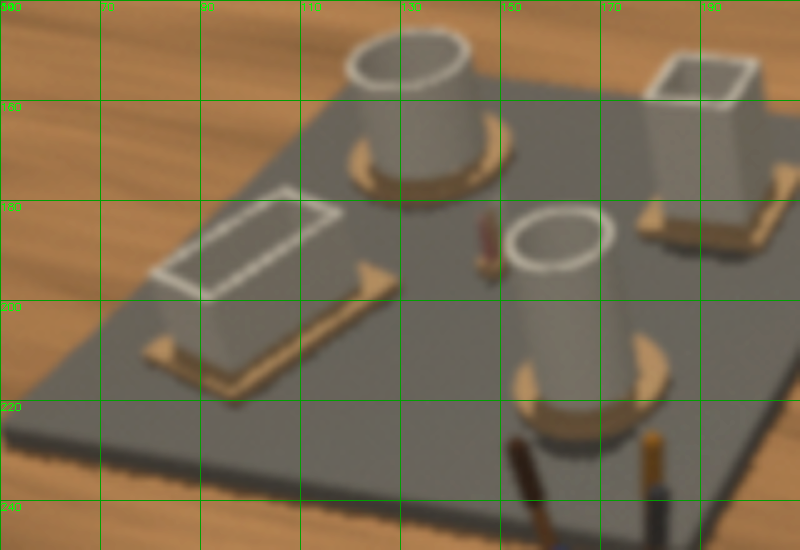

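View pics/top1.png

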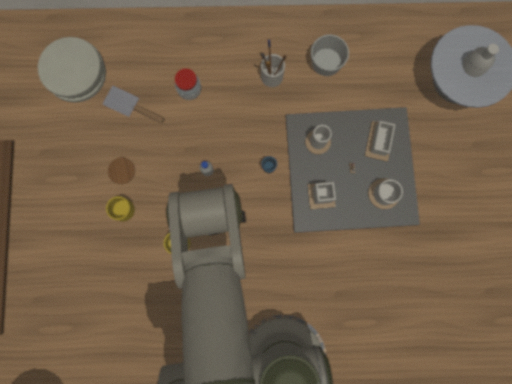

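Both views show all four pieces upright on their tiles. The bottle (205,166) and cup (269,163) haven't moved. I'll check the centring from the rims, then hand in.

Run:
```python
from h import *
np.set_printoptions(precision=2,suppress=True)
T,S=(280,100),(50,140); d=lambda a,b:{"top":px(T,a),"scene":px(S,b)}
print("tumbler",rnd(25,d([[165,121],[261,214]],[[501,205],[615,272]]),108),"tile 611.7 -118.8")
print("pot",rnd(33,d([[492,395],[618,520]],[[346,28],[471,90]]),83),"tile 455.3 -302.8")
print("vase",rect(48,48,d([[178,420],[270,410],[281,497],[190,508]],[[644,97],[672,52],[760,61],[727,108]]),[452,-122],98),"tile 452.1 -122.6 -1.486")
print("dish",rect(84,44,d([[496,102],[579,120],[549,267],[471,250]],[[150,272],[288,187],[344,212],[207,300]]),[610,-300],68),"tile 609.9 -299.8 -.247")
```

```text
tumbler (array([ 612.88, -119.7 ,  106.65]), np.float64(0.4858728929807512)) tile 611.7 -118.8
pot (array([ 452.45, -304.54,   80.84]), np.float64(0.6119172267122508)) tile 455.3 -302.8
vase (array([ 453.21, -124.08,   96.87,    0.09]), np.float64(0.5834297146201095)) tile 452.1 -122.6 -1.486
dish (array([ 609.95, -300.48,   67.07,   -0.25]), np.float64(0.7427521270807631)) tile 609.9 -299.8 -.247
```

All within 4 mm and aligned.

```bash
python3 -c "
from rig import *
print(finish_job())"
```

```text
the job is handed in; nothing more can be done
None
```

I placed all four pieces upright on their matching tiles, within about 4 mm of centre by my camera fits, with the vase and dish parallel to their tiles and the bottle and cup not visibly moved; the job is handed in at about 43 s, but no verdict was returned.

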